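# Stand the fallen tip box up and flip its lid shut

## Robot

A 6-joint arm with a two-finger parallel gripper is mounted at the origin on the work surface; the furniture and walls round the work are solid. World frame = base frame: x ahead of the robot, y to its left, z up, the work surface at z = 0. Lengths are in m, angles in rad, forces in N, time in s.
With the tool pointing down it reaches from about 0.375 to 0.975 m from the base axis. Payload 3.8 kg.
Tool frame: the origin (TCP) lies on the centre line of the jaws, within the pads' length; the fingertips stand 14 mm ahead of it and the grasp point (between the pads) lies 5 mm behind it; z points along the fingers, y is the line along which they close (so a half turn about z gives the same grasp; the last joint's range is limited). The gripper opens to 85 mm and grips with 20 to 120 N. Pads are 22 mm wide; open, the fingers measure 114 mm over their backs; the gripper's body (76 mm by 85 mm) begins 54 mm behind the grasp point. The pads swing forward as they close: fully open they stand 13 mm farther back than shut.
Start: joints at [1.307, 0.264, 1.604, -0, 1.274, -0.037], TCP at [0.152, 0.658, 0.219] pointing down, gripper open.
Joint ranges: [-2.63, 2.63], [-0.94, 2.18], [0.31, 2.57], [-1.31, 4.45], [0, 2.66], [-2.55, 2.55]. Speed limits (rad/s): [2.57, 2.57, 3.14, 3.14, 3.14, 3.14].

## Interface

Orientations are given as a rotation vector (axis times angle).
In Python, from workcell import bot, eyes, spot_in gives the robot as it stands.
- The arm moves only by the tool carry_out, never from a script. Its argument "series" is text: rows parted by semicolons, each of 4 numbers parted by spaces: the shift along the world's x, y, z in m, then the turn about the world's z in degrees. In form: tx ty tz roll; .... A call has 1 to 20 rows; each row shifts and turns the commanded pose from where the row before left it; what a row does not reach is not made up. A row lasts 1/8 s, in which the tool goes at most 62.5 mm and 10.7 degrees, less where a joint would pass 70% of its speed; a pose out of reach is approached as far as the arm can. A call is refused whole if a number of a shift passes 0.0625 or a number of a turn 10.7, either way. A call with a gripper value outside its range is refused whole. "jaw" is the gripper command: -1 is shut, 1 is fully open, values between are in proportion, set as the call begins (left out, the last holds). The fingers move at their own pace and stop on an object; "grip_force" is the grip in N (left out, the last holds). Time passes only in rows, so rows that do not move let the fingers close. It gives the time, the measured TCP pose, the force, the opening and the grip force at its end, in the units of the state.
- bot.read_state(): the state, without advancing time (a new reading comes with each control period).
- eyes.read_camera(name): name is "side" or "top" or "wrist"; returns (picture, depth): 384x512x3 uint8, blue, green, red; 384x512 float32, m along the optical axis (not along the pixel's ray), 0 where there is no reading.
- eyes.get_calibration(name): a dict with "K" (3x3 intrinsics, pixels), "position" and "rotation" of the camera in the world; the wrist camera has in their place "T_tool_cam" (4x4, takes a point from camera to tool coordinates, whose origin is the TCP and whose axes are the flange's). Camera axes: x right, y down, z forward; pixel columns grow to the right and rows downward; lengths in m; the calibration is good to about 2 mm. A picture is of the moment at which its call begins: read the wrist's pose just before it. get_calibration takes no time and is no camera call.
- bot.finish_job(): hands the job in; it is judged then, once.
Trained networks look in the newest picture that a camera, given by its name, has taken for a name from the list of things; names that differ only in an ending like _2 or _b are one class to them, and where a whole thing is asked for, a point or a joint stands for the part that bears it (a point fixed in the world has none). Each returns a list of dicts, best first, with "score" (0 to 1); they miss things now and then, are a little off and sometimes report something else, mostly with a low value. They report only what shows in the picture. A call takes as long as a camera call. They do not tell look-alikes from the thing itself.
- spot_in(camera, target): "rect" ([centre column, centre row, width, height] in pixels, round what is visible of it).
The state is a dict: "time": time; "q": joint angles; "joint_vel": joint speeds; "joint_torque": joint torques, N m; "tool_pos": TCP position; "tcp_rot": TCP orientation; "wrist_force": force on the tool from outside, world axes, zero at the start; "torque": the same for the moment, N m; "width": opening from 0.0 (shut) to 1.0 (fully open); "grip_force": force on a finger pad.
Only numpy, scipy, OpenCV 4.12 (cv2) and the standard library are available. Lean on these libraries where they do the work, as an engineer would, in place of code of your own. Each camera call takes 0.05 s, during which the arm holds its last target. There are 200 camera calls.

## Task

The hinged pipette-tip box has been knocked over on to its short end and its lid hangs open. Tip it back on to its base by pushing with the closed fingertips, then flip its lid shut by pushing it over from behind. Only push: never take the box or its lid between the fingers or lift the box, and leave the two vials standing where they are.

Things in the scene. Friction and masses are not known exactly. Their poses are not given: they have to be found in the camera images.
- tip_box: Pipette-tip box, 0.13 to 0.21 kg: milky case, green rack plate, clear hinged lid. Origin: centre of its underside; own +z from base to opening, +x to the hinge side (back), y lengthwise. Base 80 x 116 mm (x, y), 85 mm high with lid shut. At the start it stands on its +y end, 122 mm tall, origin 61 mm up; its opening (+z) points toward the robot (-x within 40 degrees), its back is to the left.
- rack_edge (a point): Point on the green rack plate's upper face (box x 0, y -50, z 50 mm). The plate, 86 x 122 mm at z 46 to 50, is the widest part; tips fill y > -16 mm and reach z 64; the rest, y -61 to -16, is bare. At the start the bare part is the upper half of the upright face and this point is 110 mm above the table. Its axes are those of the box.
- base_edge (a point): Middle of the lower base edge (box x 0, y 58, z 0), on the table at the start: pushed high on the bare plate along its own -z the box turns over this edge, and beyond about 60 degrees falls on to its base by itself; it then reaches 120 mm beyond this edge, its back (+x) to the robot's left. Pushed low it slides instead. Friction 0.5 to 0.75.
- tip_box_lid (a joint): Angle of the clear lid (86 x 122 mm, 34 mm deep, 2 mm walls) about its hinge, which runs along the box's y at box x 44, z 51 mm. 0 is shut, 1.7 fully open. It swings easily, with slight friction: with the box upright it falls shut by itself from below about 0.8 rad (in 1 to 2 s) and falls or stays open from above about 1.3 rad.
- lid_top (a point): Centre of the outer face of the lid's 86 x 122 mm top panel; own z points out of it; at lid angle 0 its axes are those of the box. Box upright, lid fully open: this face stands behind the box (box x about 83 mm), leaning back 7 degrees, its free edge 133 mm up at box x 89 mm; as it closes, that edge first rises 12 mm, so push rising slightly: rubbing down jams it and slides the box.
- white_vial: White-capped clear vial, 28 mm diameter, 54 mm high, standing loose; leave alone. Origin under its centre.
- brown_vial: Brown vial with black cap, 25 mm diameter, 54 mm high, standing loose; leave alone. Origin under its centre.
Mind the look-alikes: they are no part of the job. Leave any brown, pink or yellow look-alike of the tip_box alone.

How it is judged:
On the way, in this order (a step that is already met when the one before it is completed fails the run):
1. the tip box stands on its base, its lid still open (angle between tip_box's own z axis and vertical below 0.1 rad and height (world z) of tip_box below 0.01 m and value of joint tip_box_lid above 1 rad), for 0.2 s.
2. the lid is shut (value of joint tip_box_lid below 0.08 rad), for 0.2 s.
At the end, for the whole second after the job is handed in: The tip box stands at rest on its base on the table (upright within 0.05 rad, underside within 8 mm of the table) and its lid is shut (within 0.08 rad) (angle between tip_box's own z axis and vertical below 0.05 rad and height (world z) of tip_box between -0.008 and 0.008 m and value of joint tip_box_lid below 0.08 rad and linear speed of tip_box below 0.02 m/s); the robot touches nothing.
It fails at once if the tip box is lifted off the table (height (world z) of tip_box above 0.09 m or (angle between tip_box's own z axis and vertical below 0.3 rad and height (world z) of tip_box above 0.035 m)).
It fails at once if the case or its block of tips is taken between the fingers ((x of the grasp point in the frame of tip_box between -0.041 and 0.041 m and y of the grasp point in the frame of tip_box between -0.059 and 0.059 m and z of the grasp point in the frame of tip_box between 0 and 0.05 m) or (x of the grasp point in the frame of tip_box between -0.033 and 0.033 m and y of the grasp point in the frame of tip_box between -0.014 and 0.05 m and z of the grasp point in the frame of tip_box between 0 and 0.063 m)).
It fails at once if the lid is taken between the fingers (x of the grasp point in the frame of lid_top between -0.045 and 0.045 m and y of the grasp point in the frame of lid_top between -0.062 and 0.062 m and z of the grasp point in the frame of lid_top between -0.034 and 0.003 m).
It fails at once if a vial is moved more than 20 mm or tipped (distance of any of white_vial, brown_vial from where it was at the start of the episode above 0.02 m or angle between any of white_vial, brown_vial's own z axis and vertical above 0.5 rad).
It also fails if it takes over 42 s, if anything falls off the work surface, if the arm or the gripper's body presses on something with over 40 N, if the wrist force passes 120 N, or if a joint passes its speed limit or range.

## Working session

There is one attempt and no reset: what is moved stays moved. The work goes in short steps, Python scripts to look and compute and a tool call to move; the robot and the scene stay as the last step left them, time stands still between calls to the robot, and variables do not carry over. Pictures are saved under pics/ and viewed, at most 10 in all, crops included, and the job is handed in when it is done.

Besides the shell and the picture viewer there is one more tool, called after "Emit:" as name(argument=value, ...) on one line, values as JSON. carry_out: Moves the arm, as the interface text tells. Its arguments: {"type":"object","properties":{"series":{"type":"string"},"jaw":{"type":"number"},"grip_force":{"type":"number"}},"required":["series"]}

```bash
mkdir -p pics; ls; cat > h.py <<'E'
from workcell import bot, eyes, spot_in
import numpy as np, cv2
from scipy.spatial.transform import Rotation as R
def cam(n):
    s=bot.read_state(); im,d=eyes.read_camera(n); c=eyes.get_calibration(n); K=np.array(c["K"])
    if "position" in c:
        p=np.array(c["position"]); r=np.array(c["rotation"])
        if r.shape!=(3,3): r=R.from_rotvec(r).as_matrix()
    else:
        T=np.array(c["T_tool_cam"]); Rt=R.from_rotvec(s["tcp_rot"]).as_matrix()
        r=Rt@T[:3,:3]; p=Rt@T[:3,3]+s["tool_pos"]
    v,u=np.indices(d.shape); 
    X=np.stack([(u-K[0,2])/K[0,0]*d,(v-K[1,2])/K[1,1]*d,d],-1)@r.T+p
    X[d==0]=np.nan
    return im,d,X,K,r,p
E
python3 - <<'E'
from h import *
s=bot.read_state(); print({k:np.round(v,3) for k,v in s.items()})
ims=[]
for n in("side","top"):
    im,d,X,K,r,p=cam(n); ims.append(im); np.save(n+".npy",X); print(n,p.round(3),r[:,2].round(2))
    for t in("tip_box","tip_box_lid","rack_edge","white_vial","brown_vial"):
        for o in spot_in(n,t)[:4]:
            c,w=o["rect"][:2],o["rect"]; 
            print(t,round(o["score"],2),np.round(w),X[int(w[1]),int(w[0])].round(3))
for n,i in zip(("side","top"),ims): cv2.imwrite(f"pics/{n}0.png",cv2.resize(i,(800,600)))
E
```

```text
pics
{'time': np.float64(0.0), 'q': array([ 1.307,  0.265,  1.605, -0.   ,  1.274, -0.037]), 'joint_vel': array([ 0.002, -0.001, -0.   , -0.001,  0.001, -0.   ]), 'joint_torque': array([ 2.0000e-03, -5.1511e+01, -3.6732e+01,  0.0000e+00,  1.3000e-02,
       -0.0000e+00]), 'tool_pos': array([0.152, 0.657, 0.218]), 'tcp_rot': array([-3.550e-01, -3.121e+00,  3.000e-03]), 'wrist_force': array([-0.451,  0.58 , -0.471]), 'torque': array([-0.013, -0.043, -0.079]), 'grip_force': np.float64(0.0), 'width': np.float64(0.999)}
side [ 0.321 -0.516  0.457] [ 0.13  0.9  -0.41]
tip_box 0.87 [277. 227.  69.  81.] [0.458 0.149 0.078]
tip_box 0.87 [193. 237.  62.  67.] [0.287 0.145 0.071]
tip_box 0.58 [262. 174.  43.  33.] [0.483 0.501 0.06 ]
tip_box 0.57 [282. 189.  55.  29.] [0.507 0.321 0.083]
tip_box_lid 0.95 [196. 253.  60.  33.] [0.29  0.145 0.032]
tip_box_lid 0.57 [261. 221.  41.  58.] [0.44  0.234 0.048]
tip_box_lid 0.46 [246. 184.  17.  10.] [0.445 0.564 0.001]
rack_edge 0.94 [261. 173.  46.  30.] [0.483 0.502 0.062]
rack_edge 0.92 [283. 188.  54.  27.] [0.511 0.328 0.086]
rack_edge 0.77 [195.
[... 308 characters left out ...]
0.99]
tip_box 0.81 [287. 244.  55.  45.] [0.285 0.209 0.084]
tip_box 0.77 [303. 174.  62.  57.] [0.463 0.168 0.07 ]
tip_box 0.64 [165. 168.  42.  56.] [0.473 0.528 0.084]
tip_box_lid 0.9 [286. 185.  25.  42.] [0.43  0.217 0.124]
tip_box_lid 0.53 [181. 171.   5.  33.] [ 0.482  0.502 -0.006]
tip_box_lid 0.37 [234. 180.  31.   7.] [0.454 0.35  0.03 ]
tip_box_lid 0.18 [377. 204.  14.   8.] [ 0.391 -0.026  0.051]
rack_edge 0.84 [285. 243.  57.  48.] [0.285 0.217 0.086]
rack_edge 0.82 [229. 157.  38.  58.] [0.504 0.36  0.083]
rack_edge 0.75 [209. 199.  13.   9.] [0.399 0.413 0.055]
rack_edge 0.61 [300. 175.  56.  58.] [0.46  0.176 0.074]
white_vial 0.65 [378. 205.  17.  11.] [ 0.386 -0.027  0.053]
```

View pics/side0.png

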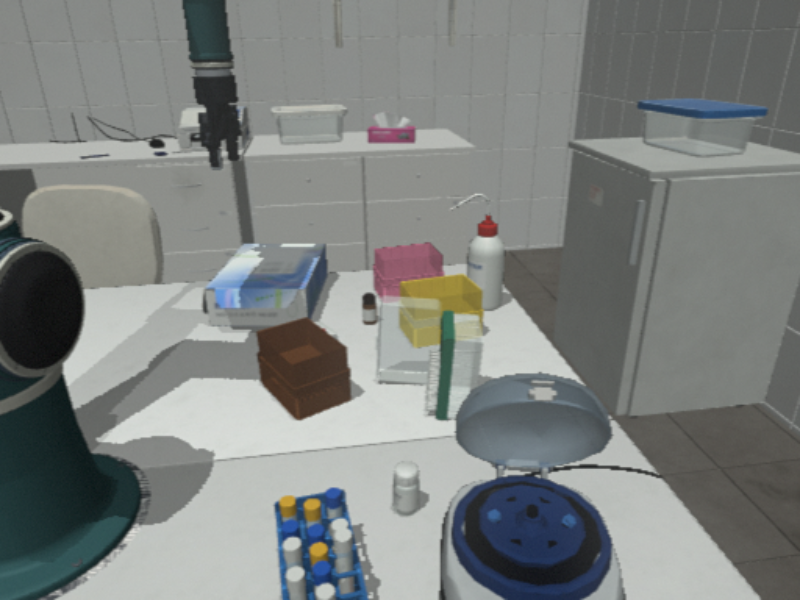

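View pics/top0.png

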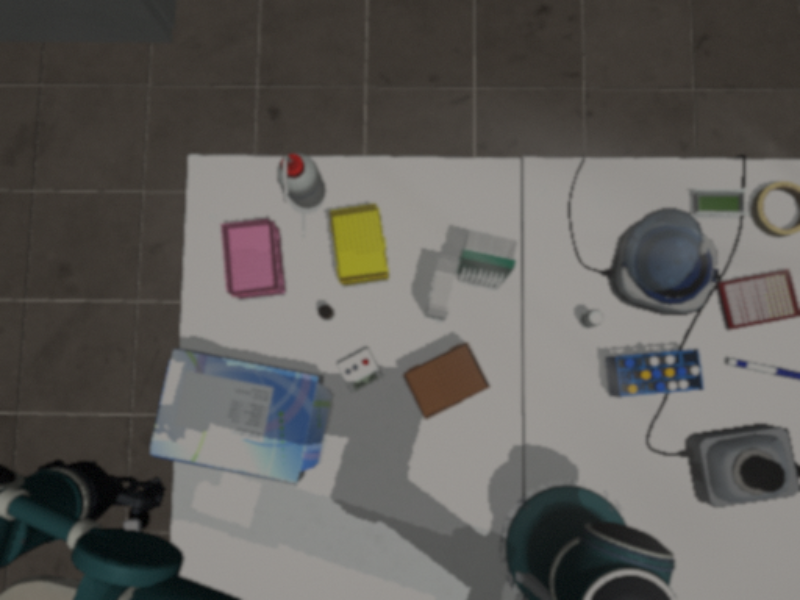

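The side picture shows four boxes that could be taken for the target:
- brown (303,368)
- pink (408,268)
- yellow (440,308)
- milky case with an upright green plate (447,365), clear lid hanging to its left at (408,340)

The target is the milky case with the green plate, which is at (487,258) in the top view. The vials are at (405,487) and (369,308) in the side picture.

```bash
python3 - <<'E'
from h import *
for n in("side","top"):
    im=cam(n)[0]; X=np.load(n+".npy")
    hsv=cv2.cvtColor(im,cv2.COLOR_BGR2HSV); m=cv2.inRange(hsv,(65,90,40),(90,255,255))>0
    m&=(np.abs(X[...,1]-.16)<.12)&(np.abs(X[...,0]-.45)<.12)&(X[...,2]>.01)
    P=X[m]; print(n,m.sum(),np.percentile(P,[2,50,98],axis=0).round(3).tolist())
    if n=="top":
        Q=P[P[:,2]>.1][:,:2]; (c,wh,a)=cv2.minAreaRect((Q*1000).astype(np.float32)); print("rect",c,wh,a)
        v=np.linalg.svd(Q-Q.mean(0))[2][0]; print(v,Q.mean(0), len(Q))
        t=(Q-Q.mean(0))@v; print(t.min(),t.max())
        cv2.imwrite("pics/crop.png",cv2.resize(im[135:215,260:345],None,fx=7,fy=7,interpolation=2))
    # heights map of box area
    g=X[(np.abs(X[...,1]-.17)<.13)&(np.abs(X[...,0]-.45)<.11)]; g=g[g[:,2]>.1]
    print(n,"pts>.1",np.percentile(g,[1,50,99],axis=0).round(3).tolist())
    y=cv2.inRange(hsv,(20,120,80),(35,255,255))>0; Y=X[y]; print("yellow",np.nanpercentile(Y,[2,50,98],axis=0).round(3).tolist())
E
```

```text
side 372 [[0.46, 0.103, 0.014], [0.468, 0.107, 0.096], [0.487, 0.181, 0.122]]
side pts>.1 [[0.398, 0.1, 0.101], [0.478, 0.159, 0.117], [0.523, 0.241, 0.127]]
yellow [[0.271, -0.159, 0.048], [0.503, 0.325, 0.082], [0.572, 0.393, 0.086]]
top 46 [[0.466, 0.111, 0.118], [0.474, 0.123, 0.121], [0.479, 0.143, 0.124]]
rect (473.4722595214844, 128.2661895751953) (35.477272033691406, 10.754106521606445) 73.06590270996094
[-0.30147201 -0.95347503] [0.47287202 0.12460541] 46
-0.021408220961119637 0.0140277743266073
top pts>.1 [[0.396, 0.108, 0.102], [0.476, 0.175, 0.12], [0.522, 0.242, 0.129]]
yellow [[0.296, -0.116, 0.038], [0.503, 0.358, 0.084], [0.566, 0.4, 0.089]]
```

View pics/crop.png

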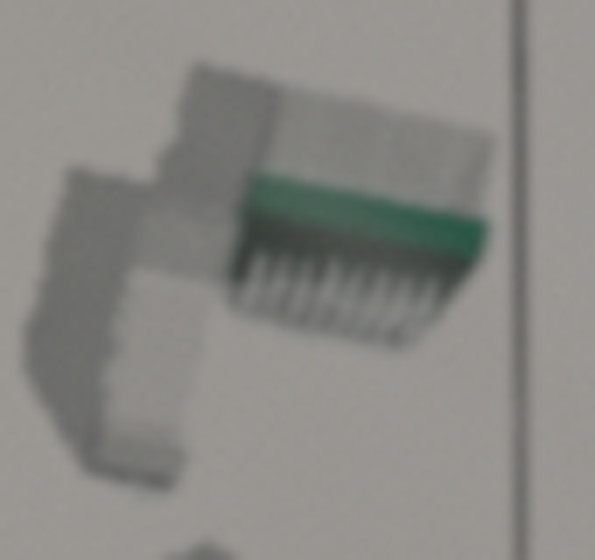

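The crop confirms the choice: green plate upright from (250,190) to (485,230), tips on its lower half facing the robot, lid hanging at left (150,370). Next I fit the plate's upper edge by ray casting.

```bash
cat >> h.py <<'E'
def ray(u,v,K,r,p,z):
    d=r@np.array([(u-K[0,2])/K[0,0],(v-K[1,2])/K[1,1],1]); return p+d*(z-p[2])/d[2]
E
python3 - <<'E'
from h import *
im,d,X,K,r,p=cam("top")
b=im.astype(int); ex=b[...,1]-b[...,2]
m=(ex>15); m[:140]=0;m[200:]=0;m[:,:288]=0;m[:,335:]=0
lab=m.astype(np.uint8); 
back=[];front=[]
for u in range(296,330):
    vs=np.where(m[:,u])[0]
    if len(vs): back.append(ray(u,vs.min()-.5,K,r,p,.122)); 
    if len(vs): front.append((u,vs.min(),vs.max()))
print(front[::4],front[-1])
B=np.array(back); f=np.polyfit(B[:,1],B[:,0],1); print("back edge slope deg",np.degrees(np.arctan(f[0])),"y",B[:,1].min(),B[:,1].max(),"x at mid",np.polyval(f,B[:,1].mean()))
# 3D fit of plate face from side+top points of depth
for n in("side","top"):
    X=np.load(n+".npy")
    g=X[(X[...,2]>.112)&(X[...,2]<.135)&(X[...,1]>.08)&(X[...,1]<.30)&(X[...,0]>.36)&(X[...,0]<.58)][:,:2]
    print(n,len(g)); 
    H,_,_=np.histogram2d(g[:,0],g[:,1],bins=[np.arange(.37,.57,.01),np.arange(.09,.27,.01)])
    print(H.astype(int)[::-1,::-1])
E
```

```text
[(296, np.int64(161), np.int64(164)), (300, np.int64(160), np.int64(165)), (304, np.int64(161), np.int64(166)), (308, np.int64(162), np.int64(167)), (312, np.int64(163), np.int64(167)), (316, np.int64(164), np.int64(169)), (320, np.int64(164), np.int64(170)), (324, np.int64(165), np.int64(171)), (328, np.int64(166), np.int64(170))] (329, np.int64(167), np.int64(168))
back edge slope deg 10.989418311351583 y 0.10817632596092663 0.19001117059388106 x at mid 0.4847126345861866
side 777
[[ 0  0  0  0  0  0  0  0  0  0  0  0  0  0  0  0  0]
 [ 0  0  0  0  0  0  0  0  0  0  0  0  0  0  0  0  0]
 [ 0  0  0  0  0  0  0  0  0  0  0  0  0  0  0  0  0]
 [ 0  0  0  0  0  0  0  0  7  7  6  0  1  0  0  0  0]
 [ 0  0  0  0  0  0  0  2  9 11 11 11 11 10  5  6  3]
 [ 0  0  0  0  0  0  0  4  7 10 10  9 14  8 14 19  2]
 [ 0  0  0  0  0  0  0  6  9 13  9 12 10  9 14 19  0]
 [ 0  0  0  6  2  2  1  6  9 12  7 11 11  9 13 18  0]
 [ 0  0  0  5 10  6  8  0  2  4  6  9 11 13 11 24  0]
 [ 0  0  0  8  8  9  8  0  0  0  0  0  1  2  7 17  0]
 [ 0  0  0  8  7  9  6  0  0  0  0  0  0  0  0  0  0]
 [ 0  0  5 10  9  
[... 750 characters left out ...]
 0  0  0  0  0  0  0 12 17 16 16 16 16 16 16  5  0]
 [ 0  0  0  4  3  0  6 14 17 16 17 13 18 15 16  2  0]
 [ 0  0  0 12 15 13  5  8 11 10 20 16 14 17 16  3  0]
 [ 0  0  2 15 14 15  6  0  0  0  1  5  8 12 14  1  0]
 [ 0  0  4 16 17 18  2  0  0  0  0  0  0  0  0  0  0]
 [ 0  0  8 15 16 15  0  0  0  0  0  0  0  0  0  0  0]
 [ 0  0 12 17 14  9  0  0  0  0  0  0  0  0  0  0  0]
 [ 0  0 15 15 17  8  0  0  0  0  0  0  0  0  0  0  0]
 [ 0  3 16 15 16  4  0  0  0  0  0  0  0  0  0  0  0]
 [ 0  6 14 16 18  1  0  0  0  0  0  0  0  0  0  0  0]
 [ 0  2  6  6  6  0  0  0  0  0  0  0  0  0  0  0  0]
 [ 0  0  0  0  0  0  0  0  0  0  0  0  0  0  0  0  0]
 [ 0  0  0  0  0  0  0  0  0  0  0  0  0  0  0  0  0]]
```

Emit:
carry_out(series="0 0 0 0; 0.022 -0.042 0 -1; 0.022 -0.042 0 -1; 0.022 -0.042 0 0; 0.022 -0.042 0 0; 0.022 -0.042 0 0; 0.022 -0.042 0 0; 0.022 -0.042 0 0; 0.022 -0.042 0 0; 0.022 -0.042 0 0; 0.022 -0.042 0 0; 0.022 -0.042 0 0; 0.022 -0.042 0 0; 0 0 0 0; 0 0 0 0", jaw=-1, grip_force=20)

```text
time: 2.62
tool_pos: [0.4157, 0.1539, 0.219]
tcp_rot: [-0.412, -3.114, -0.001]
wrist_force: [-0.3, 0.5, -0.7]
width: -0.0
grip_force: 0.0
```

Emit:
carry_out(series="0.002 -0.002 -0.033 2; 0 0 -0.033 2; 0 0 -0.033 0; 0 0 0 0")

```text
time: 3.12
tool_pos: [0.4145, 0.1522, 0.1173]
tcp_rot: [-0.297, -3.121, 0.003]
wrist_force: [-0.8, 0.3, 0.6]
width: 0.003
grip_force: 0.0
```

```bash
python3 - <<'E'
from h import *
a=cam("side")[0][150:270,190:340]; b=cam("top")[0][120:240,240:390]
cv2.imwrite("pics/c1.png",cv2.resize(np.vstack([a,b])[:, :],None,fx=2.5,fy=2.5,interpolation=2))
E
```

```text
(no output)
```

View pics/c1.png

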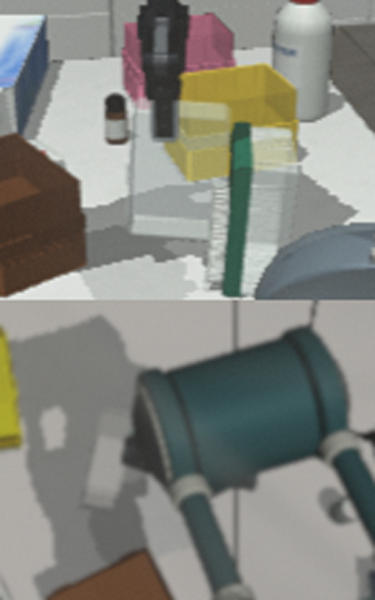

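The side view shows the closed fingertips at (165,130) in front of the plate's top, with the lid clear. Now I push, rising at first.

Emit:
carry_out(series="0.015 -0.003 0 0; 0.015 -0.003 0 0; 0.010 -0.002 0 0; 0.010 -0.002 0 0; 0.010 -0.002 0.003 0; 0.010 -0.002 0.003 0; 0.010 -0.002 0.003 0; 0.010 -0.002 0.001 0")

```text
time: 4.22
tool_pos: [0.5087, 0.1336, 0.1303]
tcp_rot: [0.301, 3.127, 0.0]
wrist_force: [-0.0, 0.4, 0.1]
width: -0.0
grip_force: 0.0
```

```bash
python3 - <<'E'
from h import *
a=cam("side")[0][150:270,190:340]
cv2.imwrite("pics/c2.png",cv2.resize(a,None,fx=3,fy=3,interpolation=2))
print(bot.read_state()["wrist_force"])
E
```

```text
[ 1.43240023 -0.908523    0.1455539 ]
```

View pics/c2.png

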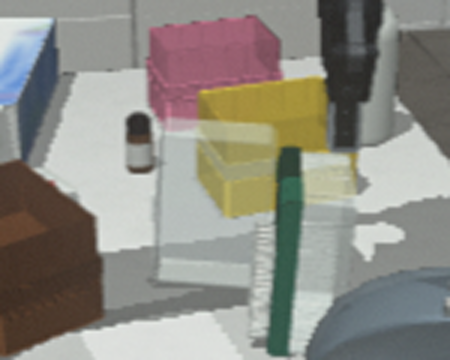

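```bash
python3 - <<'E'
from h import *
im,d,X,K,r,p=cam("side")
print(bot.read_state()["tool_pos"])
hsv=cv2.cvtColor(im,cv2.COLOR_BGR2HSV); m=cv2.inRange(hsv,(65,90,30),(90,255,255))>0
m&=(np.abs(X[...,1]-.16)<.12)&(np.abs(X[...,0]-.48)<.12)&(X[...,2]>.01)
P=X[m]; 
for z in np.arange(.02,.13,.02):
    q=P[abs(P[:,2]-z)<.01]; print(z.round(2),len(q),q.mean(0).round(3) if len(q) else 0)
def px(q):
    c=r.T@(np.array(q)-p); return K@c/c[2]
t=bot.read_state()["tool_pos"]; print("tip px",px(t-[0,0,.014]),"in crop",(px(t-[0,0,.014])[:2]-[190,150])*3)
dk=(im.sum(2)<150); dk[:140]=0;dk[210:]=0
g=X[dk&(np.abs(X[...,0]-.5)<.05)&(X[...,1]<.2)&(X[...,1]>.05)]; print(len(g),np.nanpercentile(g,[1,50,99],axis=0).round(3))
E
```

```text
[0.50911465 0.13356444 0.13027189]
0.02 45 [0.463 0.107 0.02 ]
0.04 46 [0.465 0.107 0.041]
0.06 47 [0.466 0.106 0.06 ]
0.08 49 [0.467 0.106 0.08 ]
0.1 61 [0.468 0.107 0.101]
0.12 76 [0.472 0.116 0.119]
tip px [302.84974525 210.74139934   1.        ] in crop [338.54923575 182.22419803]
507 [[0.489 0.072 0.157]
 [0.5   0.099 0.235]
 [0.525 0.143 0.274]]
```

```bash
python3 - <<'E'
from h import *
im,d,X,K,r,p=cam("side")
def px(q):
    c=r.T@(np.array(q)-p); return (K@c/c[2])[:2].round(1)
for t in ([.4145,.1522,.1173],[.5091,.1336,.1303]):
    print([px(np.array(t)-[0,0,k]) for k in (0,.007,.014)])
T=np.array(eyes.get_calibration("wrist")["T_tool_cam"]); print(T.round(3))
s=d[150:215,295:315]; print((X[190:212:2,304].round(3)).tolist())
E
```

```text
[array([254.9, 209.8]), array([255. , 212.9]), array([255., 216.])]
[array([303.1, 204.5]), array([303. , 207.6]), array([302.8, 210.7])]
[[-0.    -0.948 -0.317  0.081]
 [ 1.    -0.    -0.001 -0.   ]
 [ 0.    -0.317  0.948 -0.154]
 [ 0.     0.     0.     1.   ]]
[[0.505, 0.118, 0.169], [0.506, 0.119, 0.164], [0.506, 0.12, 0.16], [0.507, 0.121, 0.155], [0.507, 0.122, 0.15], [0.508, 0.126, 0.144], [0.522, 0.173, 0.116], [0.52, 0.164, 0.116], [0.517, 0.155, 0.116], [0.515, 0.145, 0.116], [0.513, 0.137, 0.116]]
```

```bash
python3 - <<'E'
from h import *
X=np.load("side.npy"); g=X[90:112,125:155].reshape(-1,3); g=g[(abs(g[:,0]-.152)<.08)&(abs(g[:,1]-.657)<.1)]
print("start: tcp .218; lowest finger pts",np.sort(g[:,2])[:12].round(3))
im,d,X,K,r,p=cam("side"); s=bot.read_state()
g=X[150:215,285:325].reshape(-1,3); g=g[(abs(g[:,0]-.509)<.02)&(abs(g[:,1]-.1336)<.02)&(g[:,2]>.125)]
print("now: tcp",s["tool_pos"],"lowest",np.sort(g[:,2])[:12].round(3))
im,d,X,K,r,p=cam("wrist"); cv2.imwrite("pics/w1.png",im)
t=s["tool_pos"]; g=X[(np.linalg.norm(X[...,:2]-t[:2],axis=-1)<.02)&(X[...,2]>.125)]; print("wrist cam lowest finger",len(g),np.sort(g[:,2])[:10].round(3))
q,w,f=s["q"],s["width"],s["wrist_force"]; print(q.round(3),w,f)
E
```

```text
start: tcp .218; lowest finger pts [0.243 0.244 0.244 0.244 0.244 0.244 0.244 0.244 0.244 0.244 0.245 0.245]
now: tcp [0.50770858 0.13364704 0.1297246 ] lowest [0.143 0.143 0.144 0.144 0.144 0.144 0.144 0.144 0.144 0.144 0.145 0.145]
wrist cam lowest finger 10200 [0.144 0.144 0.144 0.144 0.145 0.145 0.145 0.145 0.145 0.145]
[ 0.21   0.056  2.016  0.     1.07  -1.169] -0.0003847274077857051 [ 0.45574066 -0.40196649 -0.02432968]
```

View pics/w1.png

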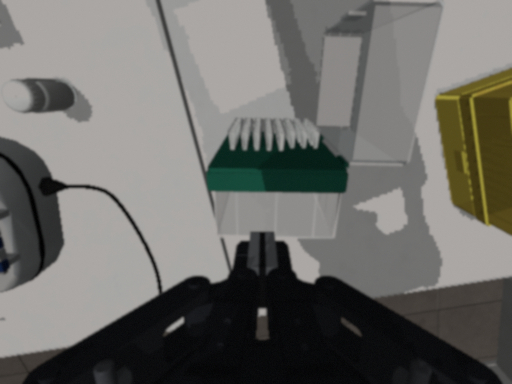

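```bash
python3 - <<'E'
from h import *
s=bot.read_state(); im,d,X,K,r,p=cam("wrist"); t=s["tool_pos"]; Rt=R.from_rotvec(s["tcp_rot"]).as_matrix()
L=(X-t)@Rt  # tool coords
n=np.linalg.norm(L[...,:2],axis=-1)
for z in (-.015,-.02,-.03,-.04,-.05,-.06,-.07):
    g=L[(n<.06)&(abs(L[...,2]-z)<.002)]
    if len(g): print("tool z",z,len(g),"x",g[:,0].min().round(3),g[:,0].max().round(3),"y",g[:,1].min().round(3),g[:,1].max().round(3))
print("table z wrist",np.nanmedian(X[10:60,180:240,2]), "cap", X[95,17], "boxtop", X[215,270],"plate edge",X[180,280])
im,d,X,K,r,p=cam("side"); L=(X-t)@Rt; n=np.linalg.norm(L[...,:2],axis=-1)
for z in (-.015,-.02,-.03,-.04,-.05,-.06,-.07,-.08,-.1):
    g=L[(n<.07)&(abs(L[...,2]-z)<.002)]
    if len(g): print("side z",z,len(g),"x",g[:,0].min().round(3),g[:,0].max().round(3),"y",g[:,1].min().round(3),g[:,1].max().round(3))
E
```

```text
tool z -0.015 45 x 0.011 0.012 y -0.007 0.006
tool z -0.02 169 x 0.006 0.012 y -0.013 0.013
tool z -0.03 206 x 0.006 0.012 y -0.014 0.013
tool z -0.04 267 x 0.006 0.012 y -0.014 0.013
tool z -0.05 459 x -0.011 0.013 y -0.016 0.016
tool z -0.06 1187 x -0.012 0.015 y -0.035 0.034
tool z -0.07 2293 x -0.011 0.013 y -0.042 0.041
table z wrist -0.0012016249845216431 cap [ 0.39124913 -0.03865709  0.05124457] boxtop [0.50083171 0.14007044 0.11583479] plate edge [0.4774252  0.15040334 0.12047854]
side z -0.015 14 x -0.012 0.008 y -0.01 -0.007
side z -0.02 22 x -0.012 0.009 y -0.015 0.0
side z -0.03 20 x -0.012 0.009 y -0.016 0.003
side z -0.04 29 x -0.013 0.008 y -0.016 -0.006
side z -0.05 15 x -0.01 0.005 y -0.017 -0.009
side z -0.06 22 x -0.013 0.011 y -0.035 0.007
side z -0.07 10 x -0.012 0.01 y -0.042 -0.015
side z -0.08 35 x -0.013 0.015 y -0.051 0.002
side z -0.1 59 x -0.018 0.015 y -0.065 -0.017
```

Both cameras put the closed fingertips 14 mm behind the reported TCP, not ahead of it, so they passed over the box without touching it. I'll back off and redo the push lower.

Emit:
carry_out(series="-0.031 0.006 0 0; -0.031 0.006 0 0; -0.031 0.006 0 0; 0 0 -0.020 0; 0 0 -0.019 0; 0 0 0 0; 0.015 -0.003 0 0; 0.015 -0.003 0 0; 0.010 -0.002 0 0; 0.010 -0.002 0 0; 0.010 -0.002 0.002 0; 0.010 -0.002 0.003 0; 0.010 -0.002 0.003 0")

```text
time: 6.2
tool_pos: [0.4954, 0.1356, 0.0991]
tcp_rot: [0.301, 3.127, -0.0]
wrist_force: [-0.3, 0.2, -0.1]
width: 0.004
grip_force: 0.1
```

```bash
cat > g.py <<'E'
from h import *
im,d,X,K,r,p=cam("side")
hsv=cv2.cvtColor(im,cv2.COLOR_BGR2HSV); m=cv2.inRange(hsv,(65,90,30),(90,255,255))>0
m&=(np.abs(X[...,1]-.14)<.14)&(np.abs(X[...,0]-.5)<.15)&(X[...,2]>.01)
P=X[m]; 
for z in np.arange(.02,.14,.02):
    q=P[abs(P[:,2]-z)<.01]; print(z.round(2),len(q),q.mean(0).round(3) if len(q) else 0)
s=bot.read_state(); print(s["time"],s["tool_pos"],s["wrist_force"])
E
python3 g.py
```

```text
0.02 39 [0.468 0.106 0.024]
0.04 68 [0.475 0.105 0.04 ]
0.06 69 [0.484 0.104 0.06 ]
0.08 72 [0.493 0.103 0.08 ]
0.1 77 [0.5   0.101 0.099]
0.12 81 [0.515 0.115 0.121]
6.25 [0.49724018 0.13554641 0.09983105] [ 2.2480448   0.55605261 -0.04345104]
```

Emit:
carry_out(series="0.015 -0.003 0.001 0; 0.015 -0.003 0 0; 0.015 -0.003 -0.003 0; 0.015 -0.003 -0.005 0; 0.012 -0.002 -0.007 0; 0.008 -0.002 -0.006 0; 0 0 0 0")

```text
time: 7.12
tool_pos: [0.5745, 0.1194, 0.0778]
tcp_rot: [-0.301, -3.125, 0.001]
wrist_force: [0.4, 0.2, 0.9]
width: 0.003
grip_force: 0.0
```

```bash
python3 g.py
```

```text
0.02 0 0
0.04 126 [0.598 0.136 0.049]
0.06 87 [0.598 0.132 0.05 ]
0.08 0 0
0.1 0 0
0.12 0 0
7.175 [0.57429222 0.11957342 0.07815078] [ 0.31740655  0.6492021  -0.3746091 ]
```

The box is on its base. Raise the arm and look.

Emit:
carry_out(series="0 0 0.045 0; 0 0 0.045 0; -0.06 0 0.03 0; -0.06 0 0 0; -0.06 0 0 0; 0 0 0 0")

```text
time: 7.92
tool_pos: [0.3938, 0.1194, 0.1957]
tcp_rot: [-0.298, -3.125, 0.001]
wrist_force: [0.4, -0.4, 0.4]
width: -0.001
grip_force: 0.0
```

```bash
cat > k.py <<'E'
from h import *
im,d,X,K,r,p=cam("side"); np.save("s.npy",X)
b=im.astype(int); hsv=cv2.cvtColor(im,cv2.COLOR_BGR2HSV); m=cv2.inRange(hsv,(65,90,30),(90,255,255))>0
m&=(X[...,2]>.035)&(X[...,2]<.065)&(X[...,0]>.4)&(X[...,0]<.72)&(X[...,1]>.02)&(X[...,1]<.3)
Q=X[m][:,:2]; print(len(Q),cv2.minAreaRect((Q*1000).astype(np.float32)))
imt,d,Xt,*_=cam("top")
for n,Y in(("side",X),("top",Xt)):
    g=Y[(Y[...,0]>.46)&(Y[...,0]<.72)&(Y[...,1]>.1)&(Y[...,1]<.31)&(Y[...,2]>.09)&(Y[...,2]<.15)]
    print(n,len(g),np.percentile(g,[2,25,50,75,98],axis=0).round(3).tolist() if len(g) else 0)
    h=g[g[:,2]>.12]
    if len(h): print(" top",len(h),cv2.minAreaRect((h[:,:2]*1000).astype(np.float32)))
cv2.imwrite("pics/%s.png"%__import__("sys").argv[1],np.hstack([cv2.resize(im[130:270,180:360],None,fx=2.2,fy=2.2,interpolation=2),cv2.resize(imt[80:220,180:360],None,fx=2.2,fy=2.2,interpolation=2)]))
s=bot.read_state(); print(s["time"],s["tool_pos"])
E
python3 k.py k1
```

```text
249 ((573.8295288085938, 130.9979248046875), (73.32085418701172, 125.01724243164062), 81.03379821777344)
side 1094 [[0.535, 0.166, 0.091], [0.567, 0.195, 0.101], [0.597, 0.203, 0.112], [0.628, 0.213, 0.13], [0.651, 0.223, 0.138]]
 top 351 ((592.6119995117188, 195.88641357421875), (39.42242431640625, 121.4901351928711), 75.70931243896484)
top 698 [[0.528, 0.174, 0.1], [0.555, 0.191, 0.133], [0.586, 0.201, 0.135], [0.617, 0.209, 0.136], [0.647, 0.226, 0.141]]
 top 658 ((590.3030395507812, 199.44114685058594), (34.182823181152344, 122.75904083251953), 75.57948303222656)
8.025 [0.39862706 0.11988807 0.19738128]
```

View pics/k1.png

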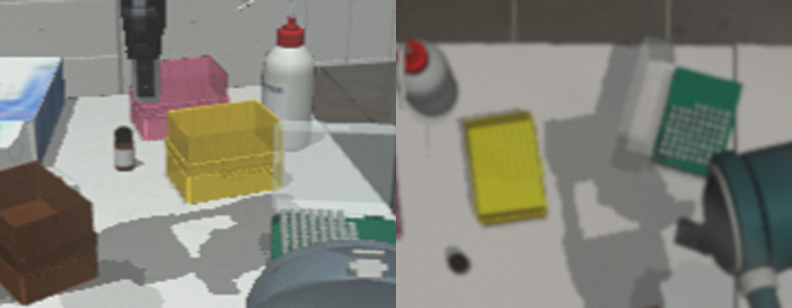

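The box is upright. Its lid stands open behind it (top view, about (640,105)), and the vials are untouched. Now I go over and behind the lid with the tool turned about a quarter turn.

Emit:
carry_out(series="0.023 0.015 0.005 -10.4; 0.023 0.015 0 -10.4; 0.023 0.015 0 -10.4; 0.023 0.015 0 -10.4; 0.023 0.015 0 -10.4; 0.023 0.015 0 -10.4; 0.023 0.015 0 -10.4; 0.023 0.015 0 -10.4; 0.023 0.015 0 -10.4; 0 0 0 0; 0 0 0 0")

```text
time: 9.4
tool_pos: [0.6061, 0.2544, 0.2011]
tcp_rot: [-2.483, -1.924, 0.002]
wrist_force: [-0.9, -0.7, -0.3]
width: -0.002
grip_force: 0.0
```

```bash
python3 - <<'E'
from h import *
s=bot.read_state(); t=s["tool_pos"]; print(t, s["tcp_rot"], s["q"])
im,d,X,K,r,p=cam("side")
bx=np.array([.25,.968]); by=np.array([-.968,.25]); c=np.array([.591,.198])
g=X[(X[...,2]>.07)&(X[...,2]<.15)]; a=(g[:,:2]-c)@bx; b=(g[:,:2]-c)@by
for lo in np.arange(.08,.15,.01):
    k=(g[:,2]>lo)&(g[:,2]<lo+.01)&(abs(b)<.05)&(abs(a)<.06); q=a[k]; print(lo.round(2),k.sum(),np.percentile(q,[5,50,95]).round(3) if k.sum() else 0)
print("tool in (bx,by)",(t[:2]-c)@bx,(t[:2]-c)@by)
k=(abs(a)<.05)&(g[:,2]>.12); print("by ends",np.percentile(b[k],[1,99]), "slope")
im,d,X,K,r,p=cam("wrist"); cv2.imwrite("pics/w2.png",im)
E
```

```text
[0.60608604 0.25443989 0.20110796] [-2.48329112e+00 -1.92389225e+00  2.13935930e-03] [ 3.59670161e-01  2.42852240e-01  1.66312566e+00 -1.83275312e-04
  1.23698681e+00  6.12237832e-01]
0.08 189 [0.006 0.009 0.011]
0.09 198 [0.008 0.01  0.012]
0.1 196 [0.009 0.011 0.013]
0.11 195 [0.01  0.012 0.015]
0.12 41 [0.01  0.012 0.014]
0.13 228 [-0.019 -0.006  0.013]
0.14 4 [-0.019 -0.018 -0.018]
tool in (bx,by) 0.05840531982631371 -0.0004933139769628236
by ends [-0.06165389  0.05843218] slope
```

View pics/w2.png

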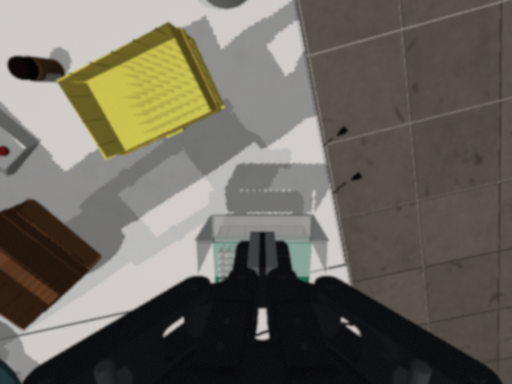

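Emit:
carry_out(series="0 0 -0.033 0; 0 0 -0.032 0; 0 0 -0.032 0; 0 0 0 0; -0.003 -0.012 0 0; -0.003 -0.012 0 0; -0.003 -0.010 0.002 0; -0.003 -0.010 0.002 0; -0.003 -0.010 0.002 0; -0.003 -0.010 0.002 0; -0.003 -0.010 0.002 0")

```text
time: 10.88
tool_pos: [0.5846, 0.18, 0.1149]
tcp_rot: [-2.485, -1.921, 0.0]
wrist_force: [0.5, 0.7, -0.9]
width: 0.003
grip_force: 0.1
```

```bash
cat > l.py <<'E'
from h import *
s=bot.read_state(); t=s["tool_pos"]
im,d,X,K,r,p=cam("side")
bx=np.array([.25,.968]); by=np.array([-.968,.25]); c=np.array([.591,.198])
print(s["time"],t,"tool a",(t[:2]-c)@bx,s["wrist_force"])
g=X[(X[...,2]>.06)&(X[...,2]<.16)]; a=(g[:,:2]-c)@bx; b=(g[:,:2]-c)@by
for lo in np.arange(.06,.16,.01):
    k=(g[:,2]>lo)&(g[:,2]<lo+.01)&(b>.025)&(b<.057)&(abs(a+.03)<.08); q=a[k]; print(lo.round(2),k.sum(),np.percentile(q,[5,50,95]).round(3) if k.sum() else 0)
E
python3 l.py
```

```text
10.875 [0.58456607 0.18002291 0.11487847] tool a -0.01901030066621304 [ 0.54723635  0.71593913 -0.86634702]
0.06 266 [-0.106 -0.057 -0.003]
0.07 36 [-0.007 -0.004 -0.002]
0.08 43 [-0.012 -0.01  -0.007]
0.09 43 [-0.017 -0.014 -0.011]
0.1 13 [-0.022 -0.018 -0.017]
0.11 3 [-0.026 -0.024 -0.024]
0.12 34 [-0.07  -0.068 -0.032]
0.13 135 [-0.066 -0.056 -0.046]
0.14 44 [-0.046 -0.042 -0.038]
0.15 0 0
```

The lid has swung to about 1.1 rad and is following the finger, so I continue.

Emit:
carry_out(series="-0.003 -0.010 0.002 0; -0.003 -0.010 0.001 0; -0.002 -0.009 0.001 0; 0 0 0 0")

```text
time: 11.42
tool_pos: [0.5768, 0.151, 0.1189]
tcp_rot: [2.486, 1.92, -0.0]
wrist_force: [0.1, 0.6, -1.1]
width: -0.005
grip_force: 0.0
```

```bash
python3 l.py
```

```text
11.425 [0.57677761 0.15095355 0.11890204] tool a -0.04909656196967501 [ 0.05350267  0.59248997 -1.07475593]
0.06 258 [-0.106 -0.058 -0.015]
0.07 8 [-0.017 -0.015 -0.009]
0.08 2 [-0.021 -0.019 -0.017]
0.09 2 [-0.032 -0.029 -0.026]
0.1 3 [-0.083 -0.042 -0.037]
0.11 97 [-0.091 -0.087 -0.082]
0.12 110 [-0.083 -0.077 -0.072]
0.13 54 [-0.074 -0.069 -0.065]
0.14 0 0
0.15 0 0
```

Emit:
carry_out(series="-0.002 -0.009 0.002 0; -0.002 -0.008 0.002 0; 0 0 0 0; 0 0 0 0; 0 0 0 0; 0 0 0 0")

```text
time: 12.22
tool_pos: [0.5729, 0.1349, 0.1228]
tcp_rot: [-2.485, -1.922, 0.0]
wrist_force: [-0.3, 0.1, 0.4]
width: -0.002
grip_force: 0.0
```

```bash
python3 l.py
```

```text
12.225 [0.57286833 0.13488527 0.12275629] tool a -0.06562797631476977 [-0.28295425  0.09572076  0.35924536]
0.06 134 [-0.107 -0.086 -0.06 ]
0.07 5 [-0.022 -0.019 -0.018]
0.08 2 [-0.1   -0.061 -0.022]
0.09 86 [-0.107 -0.104 -0.101]
0.1 91 [-0.102 -0.098 -0.095]
0.11 92 [-0.097 -0.093 -0.089]
0.12 4 [-0.091 -0.091 -0.09 ]
0.13 0 0
0.14 0 0
0.15 0 0
```

The lid is now falling on its own. Raise the arm and wait.

Emit:
carry_out(series="0 0 0.04 0; 0 0 0.04 0; 0 0 0.02 0; 0 0 0 0; 0 0 0 0; 0 0 0 0; 0 0 0 0; 0 0 0 0; 0 0 0 0; 0 0 0 0; 0 0 0 0; 0 0 0 0; 0 0 0 0; 0 0 0 0")

```text
time: 14.02
tool_pos: [0.5729, 0.1347, 0.2229]
tcp_rot: [2.486, 1.921, 0.0]
wrist_force: [-0.8, -0.4, 0.3]
width: -0.001
grip_force: 0.0
```

```bash
python3 l.py; python3 - <<'E'
from h import *
im,d,X,*_=cam("wrist")
g=X[(abs(X[...,0]-.575)<.09)&(abs(X[...,1]-.14)<.09)&(X[...,2]>.07)&(X[...,2]<.1)]
A=np.c_[g[:,:2],np.ones(len(g))]; f=np.linalg.lstsq(A,g[:,2],rcond=None)[0]; print(len(g),f,np.percentile(g[:,2],[1,50,99]))
im,d,X,*_=cam("side")
g=X[(abs(X[...,0]-.575)<.09)&(abs(X[...,1]-.14)<.09)&(X[...,2]>.075)&(X[...,2]<.1)]
A=np.c_[g[:,:2],np.ones(len(g))]; f=np.linalg.lstsq(A,g[:,2],rcond=None)[0]; print(len(g),f,np.percentile(g[:,2],[1,50,99]))
cv2.imwrite("pics/end.png",np.vstack([im[130:300,170:400]]))
E
```

```text
14.025 [0.57287981 0.1347063  0.22285329] tool a -0.065798351569992 [-0.79626779 -0.38346699  0.26445673]
0.06 0 0
0.07 0 0
0.08 281 [-0.106 -0.073 -0.035]
0.09 0 0
0.1 0 0
0.11 0 0
0.12 0 0
0.13 0 0
0.14 0 0
0.15 0 0
8704 [-0.00068488 -0.0099696   0.08497934] [0.07595747 0.08336651 0.08500241]
1445 [0.01145714 0.03153129 0.0731805 ] [0.07563957 0.08413543 0.08564991]
```

View pics/end.png

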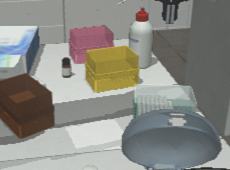

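The lid lies flat at z 0.083–0.085, which is shut. The box is upright at (165,100), and the arm is clear at 0.22.

```bash
python3 -c "
from workcell import bot
print(bot.finish_job())"
```

```text
the job is handed in; nothing more can be done
None
```

The tip box stands on its base with its lid shut, done by pushing only with both vials left alone; I handed the job in at about 14 s, and the hand-in gave no verdict.

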